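Set the rack lane's guide to the gauge mark with its knurled wheel

ROBOT

A 7-joint arm with a two-finger parallel gripper is mounted at the origin on the work surface. World frame = base frame: x ahead of the robot, y to its left, z up, the work surface at z = 0. Lengths are in m, angles in degrees, forces in N, time in s.
With the tool pointing down it reaches from about 0.425 to 0.875 m from the base axis. Payload 8.4 kg.
Tool frame: the origin (TCP) lies midway between the tips of the shut fingers; the grasp point (between the pads) lies 19 mm behind it; z points along the fingers, x is the direction in which the jaws open and shut, and the axes are right-handed (so a half turn about z gives the same grasp; the last joint's range is limited). The gripper opens to 87 mm and grips with 3 to 60 N. Pads are 19 mm wide; open, the fingers measure 117 mm over their backs; the gripper's body (75 mm by 190 mm) begins 51 mm behind the grasp point.
Start: joints at [-79.538, 19.091, 2.286, 83.961, -0.768, 76.965, -3.352], TCP at [0.181, 0.624, 0.223] pointing down, gripper open.
Joint ranges: [-147.57, 147.57], [-21.85, 119.76], [-74.77, 79.35], [14.55, 137.4], [-85.83, 265.84], [4.83, 119.75], [-152.11, 152.11]. Speed limits (degrees/s): [127.2, 127.2, 159.86, 159.86, 180, 180, 180].

INTERFACE

Orientations are given as a 3x3 rotation matrix whose columns are the frame's x, y, z axes.
In Python, from rig import ctrl gives the robot as it stands.
- The arm moves only by the tool step_arm, never from a script. Its argument "steps" is a list that holds one entry, the list of rows, each a list of 7 numbers: the turn, a rotation vector about the world's x, y, z in degrees, then the shift along the world's x, y, z in mm, then the finger opening in mm, from 0 to 87. In form: [[[rx, ry, rz, x, y, z, grip], ...]]. A call has exactly 8 rows; each row is the pose to reach, as a shift and turn from the pose commanded when the call began; what a row does not reach only later rows make up. A row lasts 1/12 s, in which the tool goes at most 41.7 mm and 7.16 degrees, less where a joint would pass 70% of its speed; a pose out of reach is approached as far as the arm can. A call with a gripper value outside its range is refused whole. The fingers move at their own pace and stop on an object; "force" is the grip in N (left out, the last holds). Time passes only in rows, so rows that repeat a pose let the fingers close, or fill a call up. It gives the time, the measured TCP pose, the force and the opening at its end, in the units of the state.
- ctrl.observe(): the state, without advancing time (a new reading comes with each control period).
- ctrl.capture(name): name is "side" or "top" or "wrist"; returns a dict with "color" (480x640x3 uint8, red, green, blue), "intrinsics" (3x3 intrinsics, pixels), "xyz" and "orientation" of the camera in the world; the wrist camera has in their place "mount" (4x4, takes a point from camera to tool coordinates, whose origin is the TCP and whose axes are the tool frame's). Camera axes: x right, y down, z forward; pixel columns grow to the right and rows downward; lengths in m; the calibration is good to about 2 mm. A picture is of the moment at which its call begins: read the wrist's pose just before it. There is no depth.
- ctrl.finish_job(): hands the job in, once; it reports no verdict.
The state is a dict: "t": time; "q": joint angles; "joint_velocities": joint speeds; "joint_efforts": joint torques, N m; "eef_pos": TCP position; "orientation": TCP orientation; "ft_force": force on the tool from outside, world axes, zero at the start; "wrist_torque": the same for the moment, N m; "grip_width": finger opening in m.
Only numpy, scipy, OpenCV 4.12 (cv2) and the standard library are available. Lean on these libraries where they do the work, as an engineer would, in place of code of your own. Each camera call takes 0.05 s, during which the arm holds its last target.

TASK

The next tube rack needs a narrower loading lane: with a light fingertip, roll the knurled wheel of the lane, in several strokes if need be, until the tip of the guide's black pointer stands inside the red gauge band, then take the hand away. Move the guide only by rolling its wheel, do not pinch the wheel or press hard on it, and do not pick up or disturb the things standing around.

Things in the scene. Friction and masses are not known exactly. Their poses are not given: they have to be found in the camera images.
- lane: Fixed aluminium base plate of the rack lane, 260 mm along x, 240 mm along y (-65 to +175), 12 mm thick; origin on the table, z up. On it: blue fixed fence at y -50 mm (44 mm high), blue sliding guide parallel to it, white scale at x 94 to 124 mm (28 mm high), grey wheel housing (62 mm in x, 76 mm in y, centred at x 0, y 130 mm, 60 mm high). Place and yaw vary.
- wheel_top (a point): Highest point of the knurled wheel, 75 mm above the table, 15 mm above its housing; fixed in the lane, axes as the lane's. The wheel does not give when pressed: a fingertip set on it with some 4 to 20 N carries the rim along without slip, for about 17 mm to either side of the top in a level stroke. Nothing else of the lane is above 65 mm.
- wheel: Knurled dark steel wheel, 60 mm in diameter, 24 mm wide; origin at its centre, axle along the lane's x, so its top rolls along the lane's y. Rolling the top towards the lane's -y closes the guide (4.58 rad to the stop); it takes about 2 N at the rim, stays where left and can be rolled back. A 30 mm finger stroke along the top turns it 1 rad and moves the guide 12 mm.
- guide: Blue sliding guide, 175 mm along the lane's x, 12 mm thick, top 43 mm high, with a steel rack bar (top 63 mm high) at the lane's x -45 mm beside the wheel housing. The wheel's pinion drives it along the lane's y, the same way as the wheel's top rolls, 12 mm per radian. Origin on the table under the middle of the guide.
- pointer (a point): Tip of the guide's black pointer (3 mm wide), 36 mm above the table over the white scale; it moves with the guide along the lane's y.
- gauge_mark: Red gauge band across the white scale, 6 mm wide along the lane's y and 30 mm long along the lane's x; fixed, a different place on the scale each time, 15 to 36 mm from the pointer on the lane's -y side at the start. Origin at the band's centre, axes as the lane's.
- tube_rack: Green rack of ten lilac-capped tubes, loose, 130 x 66 mm, 90 mm high, beside the fence; origin under its centre. To be left alone.
- reagent_bottle: White capped bottle, loose, 50 mm in diameter, 100 mm high, beside the wheel housing; origin under its centre. To be left alone.
- specimen_jar: Clear jar with a blue lid, loose, 44 mm in diameter, 60 mm high, beside the wheel housing; origin under its centre. To be left alone.
- slide_box: Blue slide box, loose, 34 x 84 mm, 24 mm high, beyond the scale; origin under its centre. To be left alone.

How it is judged:
By the outcome, as a careful person would: the job done as asked, in the order asked, and still so for the second after the job is handed in, with the robot touching nothing.
It also fails if it takes over 48 s, if anything falls off the work surface, if the arm or the gripper's body presses on something with over 40 N, if the wrist force passes 120 N, or if a joint passes its speed limit or range.

## Working session

There is one attempt and no reset: what is moved stays moved. The work goes in short steps, Python scripts to look and compute and a tool call to move; the robot and the scene stay as the last step left them, time stands still between calls to the robot, and variables do not carry over. Pictures are saved under pics/ and viewed, and the job is handed in when it is done.

Besides the shell and the picture viewer there is one more tool, called after "Call:" in YAML: its name, and indented under it one key for each argument. step_arm: Moves the arm, as the interface text tells. Its arguments: {"type":"object","properties":{"steps":{"type":"array"},"force":{"type":"number"}},"required":["steps"]}

```bash
mkdir -p pics
cat > h.py <<'E'
import numpy as np, cv2
from rig import ctrl
def cap(n,f):
    c=ctrl.capture(n); cv2.imwrite('pics/'+f+'.png',c['color'][:,:,::-1])
    d={k:np.array(v).tolist() for k,v in c.items() if k!='color'}
    import json; json.dump(d,open('pics/'+f+'.json','w')); return c
def ray(f,uv,z):
    import json; d=json.load(open('pics/'+f+'.json'))
    K=np.array(d['intrinsics']);R=np.array(d['orientation']);p=np.array(d['xyz'])
    v=R@np.linalg.solve(K,[uv[0],uv[1],1]); return p+v*(z-p[2])/v[2]
def proj(f,P):
    import json; d=json.load(open('pics/'+f+'.json'))
    K=np.array(d['intrinsics']);R=np.array(d['orientation']);p=np.array(d['xyz'])
    q=K@(R.T@(np.array(P)-p)); return q[:2]/q[2]
def crop(f,x0,y0,x1,y1,o):
    im=cv2.imread('pics/'+f+'.png')[y0:y1,x0:x1]; s=min(800/(x1-x0),600/(y1-y0))
    cv2.imwrite('pics/'+o+'.png',cv2.resize(im,None,fx=s,fy=s,interpolation=cv2.INTER_CUBIC)); print('scale',s)
E
python3 - <<'E'
from h import *
for n in('top','side'):
    c=cap(n,n+'0'); print(n,c['xyz'],c['orientation'],c['intrinsics'])
s=ctrl.observe();print(s)
E
```

```text
top [ 0.48685201 -0.02991878  0.85827256] [[-1.30867549e-02 -9.89387684e-01  1.44709185e-01]
 [-9.99911648e-01  1.32863065e-02  4.12616323e-04]
 [-2.33088809e-03 -1.44691000e-01 -9.89474144e-01]] [[483.8131601    0.         328.95513126]
 [  0.         483.8131601  238.2630111 ]
 [  0.           0.           1.        ]]
side [ 0.33110322 -0.6272335   0.57220812] [[ 0.92421053 -0.23068748  0.30433237]
 [-0.38179272 -0.57552525  0.72319085]
 [ 0.00831989 -0.78457248 -0.61998129]] [[529.40773549   0.         327.4077437 ]
 [  0.         529.40773549 239.14356   ]
 [  0.           0.           1.        ]]
{'t': 0.1, 'q': array([-79.53991402,  19.12800613,   2.28528075,  84.00509958,
        -0.7677791 ,  76.96462865,  -3.35342462]), 'joint_velocities': array([ 0.02515654,  0.00910729,  0.02398852, -0.11872519, -0.04953649,
        0.10013831, -0.00790691]), 'joint_efforts': array([ 4.09326531e-03, -6.57814121e+01,  1.33969333e+00, -4.04707289e+01,
       -5.98331890e-02,  4.09527705e-02,  5.56889540e-05]), 'eef_pos': array([0.18064895, 0.62396333, 0.22175266]), 'orientation': array([[ 2.78102526e-01,  9.60551349e-01, -3.03134932e-04],
       [ 9.60550323e-01, -2.78102673e-01, -1.40746077e-03],
       [-1.43624098e-03,  1.00242039e-04, -9.99998964e-01]]), 'ft_force': array([ 0.2145591 , -0.47717512, -0.32812678]), 'wrist_torque': array([-0.05287362,  0.01844243,  0.02774491]), 'grip_width': 0.08679713146665567}
```

View pics/top0.png

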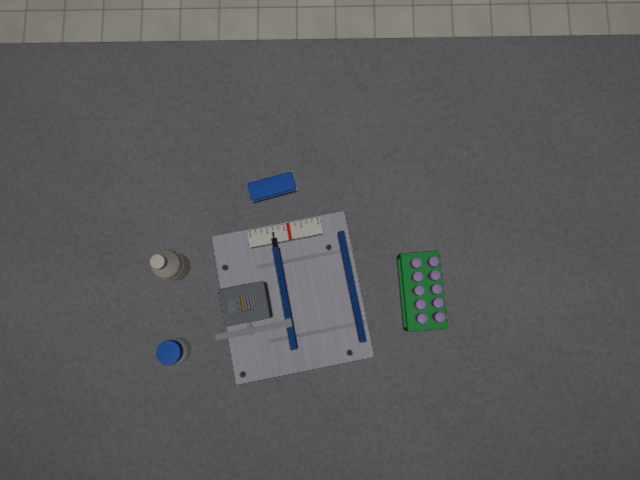

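View pics/side0.png

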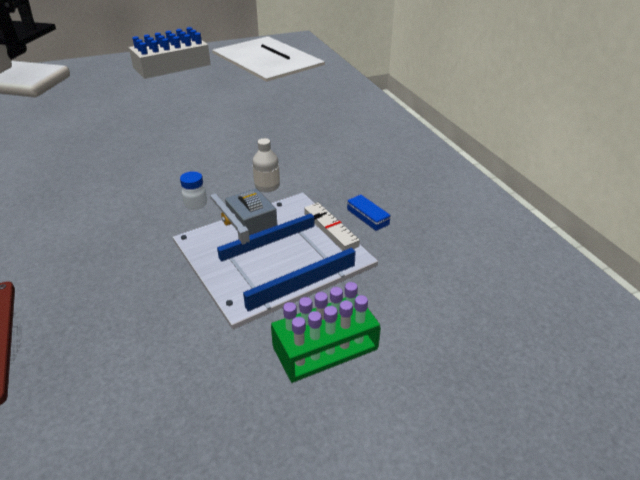

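The top view shows the lane's plate with its scale (about 285,232) at the far end, the wheel at about (243,303), and the bottle and jar left of it.

Run:
```python
from h import *
crop('top0',200,200,380,390,'c1'); crop('top0',210,270,300,340,'c2');crop('top0',235,210,335,260,'c3')
```

```text
scale 3.1578947368421053
scale 8.571428571428571
scale 8.0
```

View pics/c1.png

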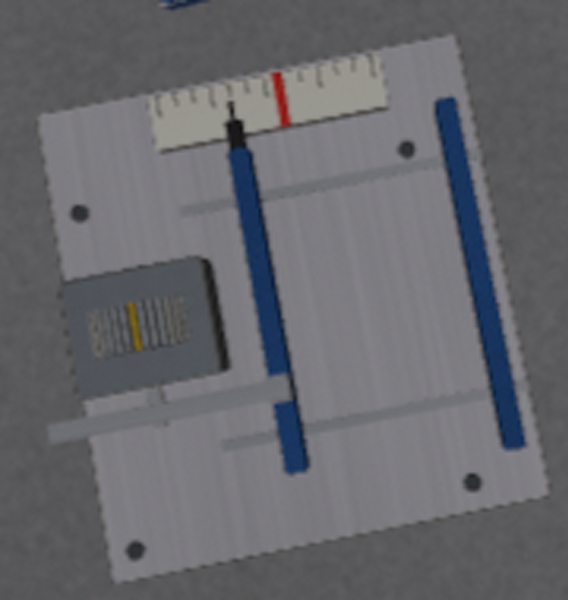

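View pics/c2.png

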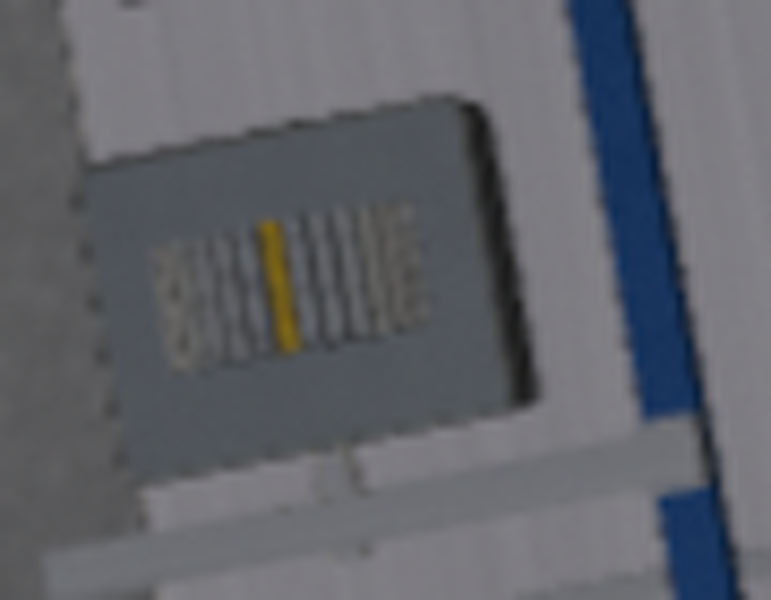

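View pics/c3.png

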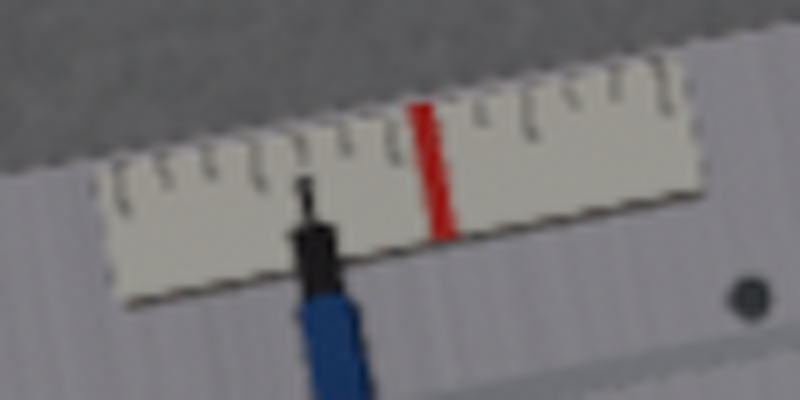

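```bash
cat > m.py <<'E'
from h import *
from scipy.optimize import least_squares
s1=180*0+3.15789
C=[(40,115),(457,35),(548,492),(117,582)]
L=[(.13,.175),(.13,-.065),(-.13,-.065),(-.13,.175)]
W=np.array([ray('top0',(200+a/s1-.34,200+b/s1-.34),.012)[:2] for a,b in C])
L=np.array(L)
def T(p):
    c,s=np.cos(p[2]),np.sin(p[2]); return L@np.array([[c,s],[-s,c]])+p[:2]
r=least_squares(lambda p:(T(p)-W).ravel(),[.5,.1,.15]); print('pose',r.x[:2],np.degrees(r.x[2]),'res mm',r.fun*1e3)
p=r.x;c,s=np.cos(p[2]),np.sin(p[2]);R=np.array([[c,-s],[s,c]])
lane=lambda w:R.T@(np.array(w)[:2]-p[:2])
pt=lambda uv,z,o,k:ray('top0',(o[0]+uv[0]/k,o[1]+uv[1]/k),z)
for n,uv,z in(('band top',(421,104),.028),('band bot',(445,238),.028),('ptr',(305,180),.036),('scTL',(98,160),.028),('scBR',(703,192),.028),('ptr base',(318,290),.040)):
    print(n,lane(pt(uv,z,(235,210),8))*1e3)
for n,uv,z in(('hTL',(90,163),.06),('hTR',(462,100),.06),('hBL',(140,485),.06),('hBR',(512,408),.06),('k1',(150,245),.065),('k2',(410,205),.065),('k3',(185,368),.065),('k4',(430,325),.065)):
    print(n,lane(pt(uv,z,(210,270),8.5714))*1e3)
w=R@[0,.13]+p[:2];print('wheel',w, proj('top0',[*w,.075]),proj('side0',[*w,.075]))
print('-y dir',-R[:,1])
E
python3 m.py
python3 - <<'E'
from h import *
print('bottle',ray('top0',(158,262),.1),'jar',ray('top0',(169,353),.06))
crop('side0',170,150,400,320,'c4')
E
```

```text
pose [ 0.52187098 -0.01744935] 10.372364270418672 res mm [ 0.93830828  1.30476179  1.62997186 -0.28024587 -1.74612245 -2.36677745
 -0.82215769  1.34226152]
band top [123.10849918  38.0026742 ]
band bot [93.09835897 38.22861556]
ptr [110.06512672  65.07048914]
scTL [124.52747797 109.15489277]
scBR [ 92.19440453 -18.56550636]
ptr base [85.44162441 66.19585032]
hTL [ 29.94240039 164.45798625]
hTR [28.03907403 92.3691658 ]
hBL [-31.88845662 164.93865061]
hBR [-31.30767133  93.19129446]
k1 [ 12.01414291 154.69874774]
k2 [  9.92142331 104.92274293]
k3 [-12.05678964 151.96644854]
k4 [-13.06816583 105.09066203]
wheel [0.49846517 0.11042625] [242.59069341 302.85762691] [249.6614168  195.81752353]
-y dir [ 0.18004471 -0.98365843]
bottle [0.56360587 0.23994702 0.1       ] jar [0.42005818 0.23082068 0.06      ]
scale 3.4782608695652173
```

View pics/c4.png

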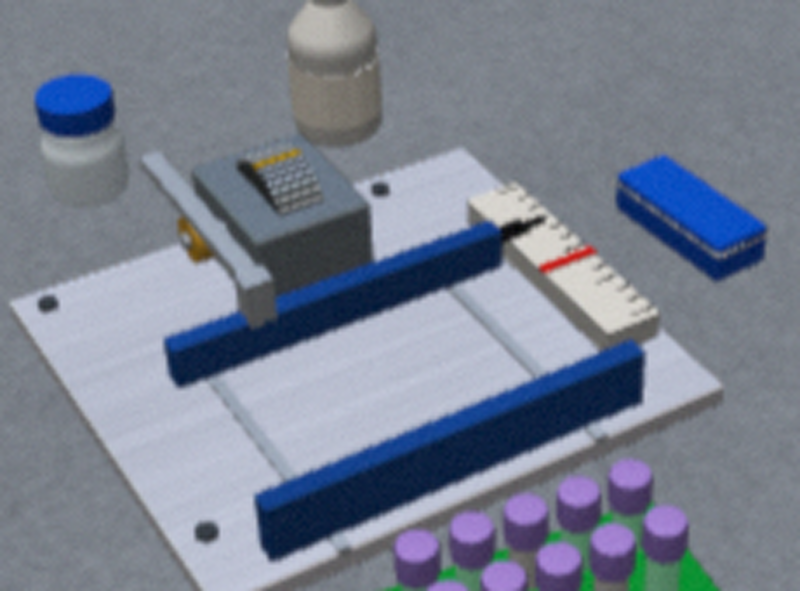

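Call:
step_arm:
  steps:
    - [[0, 0, 2, 20, -31, 0, 0], [0, 0, 4, 40, -63, 0, 0], [0, 0, 6, 60, -94, 0, 0], [0, 0, 8, 80, -126, 0, 0], [0, 0, 10, 100, -157, 0, 0], [0, 0, 12, 120, -188, 0, 0], [0, 0, 14, 140, -220, 0, 0], [0, 0, 16, 160, -251, 0, 0]]
  force: 40

```text
t: 0.77
eef_pos: [0.3413, 0.3713, 0.2223]
orientation: [[0.001, 1.0, -0.0], [1.0, -0.001, -0.0], [-0.0, -0.0, -1.0]]
ft_force: [1.1, 0.5, -0.1]
grip_width: 0.0417
```

Call:
step_arm:
  steps:
    - [[0, 0, 2, 19, -31, 0, 0], [0, 0, 4, 39, -62, 0, 0], [0, 0, 6, 58, -93, 0, 0], [0, 0, 8, 78, -125, 0, 0], [0, 0, 10, 97, -156, 0, 0], [0, 0, 10.4, 116, -187, -20, 0], [0, 0, 10.4, 136, -218, -45, 0], [0, 0, 10.4, 155, -249, -70, 0]]

```text
t: 1.43
eef_pos: [0.4944, 0.1265, 0.1552]
orientation: [[-0.178, 0.984, 0.001], [0.984, 0.178, 0.001], [0.001, 0.002, -1.0]]
ft_force: [0.1, 1.6, 0.2]
grip_width: 0.0007
```

Call:
step_arm:
  steps:
    - [[0, 0, 0, 0, 0, -15, 0], [0, 0, 0, 0, 0, -30, 0], [0, 0, 0, 0, 0, -40, 0], [0, 0, 0, 0, 0, -50, 0], [0, 0, 0, 0, 0, -55, 0], [0, 0, 0, 0, 0, -55, 0], [0, 0, 0, 0, 0, -55, 0], [0, 0, 0, 0, 0, -55, 0]]

```text
t: 2.1
eef_pos: [0.4939, 0.1285, 0.1013]
orientation: [[-0.178, 0.984, 0.001], [0.984, 0.178, 0.0], [0.0, 0.001, -1.0]]
ft_force: [-0.1, 1.4, -0.7]
grip_width: 0.0002
```

Run:
```python
from h import *
s=ctrl.observe();print(s['t'],s['eef_pos'],s['ft_force'],s['grip_width'])
cap('wrist','w1');cap('side','s1');crop('s1',150,80,350,230,'s1c')
```

```text
2.1 [0.49385399 0.12849707 0.10130495] [-0.1108535   1.3757887  -0.70641249] 0.00016244599418574468
scale 4.0
```

View pics/w1.png

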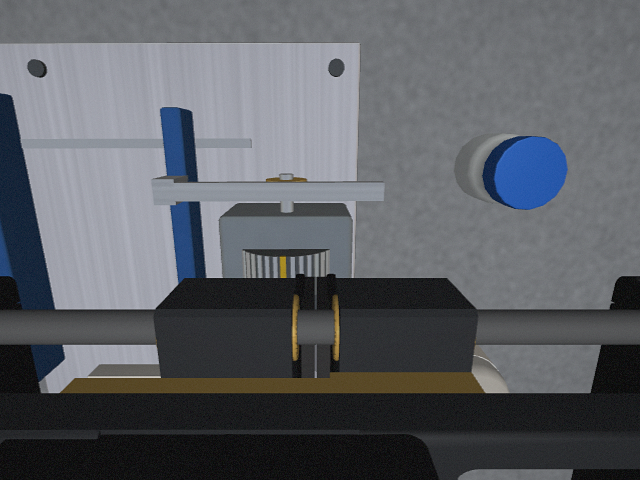

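View pics/s1c.png

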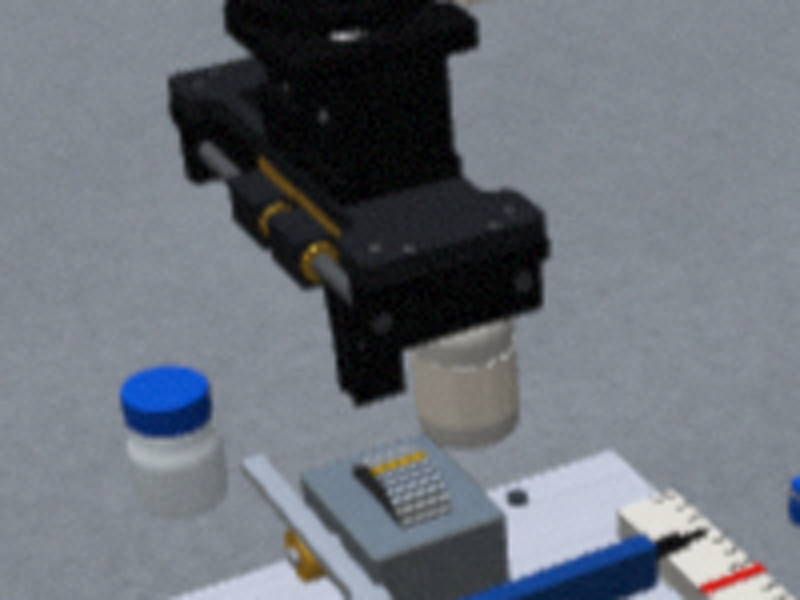

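Call:
step_arm:
  steps:
    - [[0, 0, 0, 1, -3, -6, 0], [0, 0, 0, 2.3, -5.3, -12, 0], [0, 0, 0, 2.3, -5.3, -18, 0], [0, 0, 0, 2.3, -5.3, -22, 0], [0, 0, 0, 2.3, -5.3, -23, 0], [0, 0, 0, 2.3, -5.3, -24, 0], [0, 0, 0, 2.3, -5.3, -24, 0], [0, 0, 0, 2.3, -5.3, -24, 0]]

```text
t: 2.87
eef_pos: [0.4958, 0.1229, 0.0767]
orientation: [[-0.178, 0.984, 0.0], [0.984, 0.178, 0.0], [-0.0, 0.0, -1.0]]
ft_force: [0.2, 1.1, 0.5]
grip_width: 0.0003
```

Call:
step_arm:
  steps:
    - [[0, 0, 0, 0, 0, -0.5, 0], [0, 0, 0, 0, 0, -1, 0], [0, 0, 0, 0, 0, -1.5, 0], [0, 0, 0, 0, 0, -2, 0], [0, 0, 0, 0, 0, -2, 0], [0, 0, 0, 0, 0, -2, 0], [0, 0, 0, 0, 0, -2, 0], [0, 0, 0, 0, 0, -2, 0]]

```text
t: 3.53
eef_pos: [0.4959, 0.1229, 0.0747]
orientation: [[-0.178, 0.984, 0.0], [0.984, 0.178, 0.0], [0.0, 0.0, -1.0]]
ft_force: [0.2, -0.3, 3.8]
grip_width: 0.0003
```

Call:
step_arm:
  steps:
    - [[0, 0, 0, 0, 0, -0.2, 0], [0, 0, 0, 0, 0, -0.4, 0], [0, 0, 0, 0, 0, -0.4, 0], [0, 0, 0, 0, 0, -0.4, 0], [0, 0, 0, 0, 0, -0.4, 0], [0, 0, 0, 0, 0, -0.4, 0], [0, 0, 0, 0, 0, -0.4, 0], [0, 0, 0, 0, 0, -0.4, 0]]

```text
t: 4.2
eef_pos: [0.4959, 0.1229, 0.0745]
orientation: [[-0.178, 0.984, 0.0], [0.984, 0.178, 0.0], [0.0, 0.0, -1.0]]
ft_force: [-1.1, 0.0, 6.5]
grip_width: 0.0005
```

Call:
step_arm:
  steps:
    - [[0, 0, 0, 0, 0, -0.3, 0], [0, 0, 0, 0.4, -2, -0.4, 0], [0, 0, 0, 0.7, -4, -0.4, 0], [0, 0, 0, 1.1, -6, -0.4, 0], [0, 0, 0, 1.5, -8, -0.4, 0], [0, 0, 0, 1.8, -10, -0.4, 0], [0, 0, 0, 2.2, -12, -0.4, 0], [0, 0, 0, 2.2, -12, -0.4, 0]]

```text
t: 4.87
eef_pos: [0.4983, 0.1111, 0.0752]
orientation: [[-0.178, 0.984, 0.0], [0.984, 0.178, 0.001], [0.001, 0.001, -1.0]]
ft_force: [-6.5, -0.8, 18.9]
grip_width: 0.0001
```

Run:
```python
from h import *
cap('side','s2');crop('s2',170,130,400,300,'s2c')
```

```text
scale 3.4782608695652173
```

View pics/s2c.png

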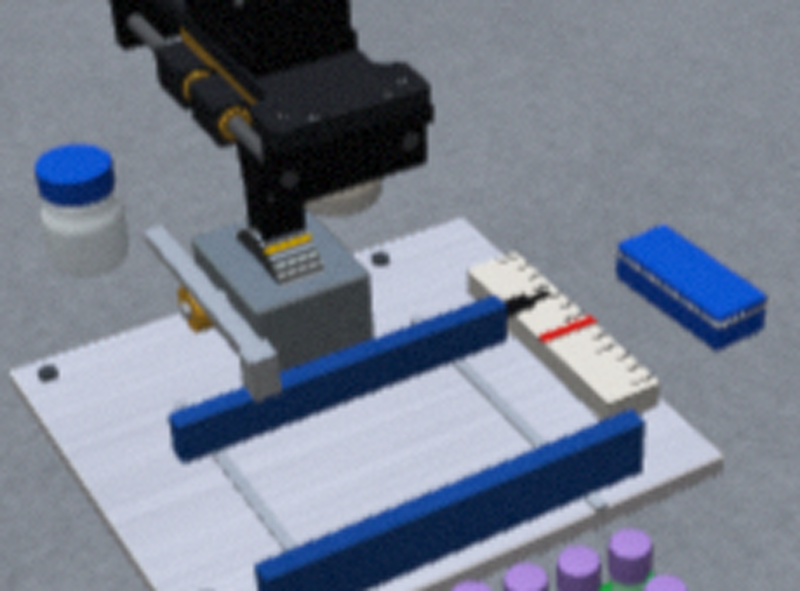

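Call:
step_arm:
  steps:
    - [[0, 0, 0, 0, -1, 0.6, 0], [0, 0, 0, 0.3, -3, 0.8, 0], [0, 0, 0, 0.7, -5, 0.8, 0], [0, 0, 0, 1.1, -7, 0.7, 0], [0, 0, 0, 1.5, -9, 0.5, 0], [0, 0, 0, 1.8, -11, 0.3, 0], [0, 0, 0, 2.2, -12, 0.2, 0], [0, 0, 0, 2.2, -12, 0.2, 0]]

```text
t: 5.58
eef_pos: [0.5005, 0.0986, 0.0744]
orientation: [[-0.178, 0.984, 0.0], [0.984, 0.178, 0.0], [0.0, 0.0, -1.0]]
ft_force: [-1.3, -0.8, 7.1]
grip_width: 0.0006
```

Call:
step_arm:
  steps:
    - [[0, 0, 0, 0, 0, 5, 0], [0, 0, 0, 0, 0, 12, 0], [0, 0, 0, -1.5, 8, 14, 0], [0, 0, 0, -3, 16, 14, 0], [0, 0, 0, -4.4, 24, 12, 0], [0, 0, 0, -4.4, 24, 8, 0], [0, 0, 0, -4.4, 24, 5, 0], [0, 0, 0, -4.4, 24, 4, 0]]

```text
t: 6.25
eef_pos: [0.4951, 0.1226, 0.077]
orientation: [[-0.178, 0.984, -0.001], [0.984, 0.178, -0.001], [-0.001, -0.001, -1.0]]
ft_force: [-1.1, -0.2, 0.1]
grip_width: 0.0008
```

Run:
```python
from h import *
cap('side','s3');crop('s3',300,190,380,250,'s3c')
cap('top','t3');crop('t3',200,200,380,335,'t3c')
```

```text
scale 10.0
scale 4.444444444444445
```

View pics/s3c.png

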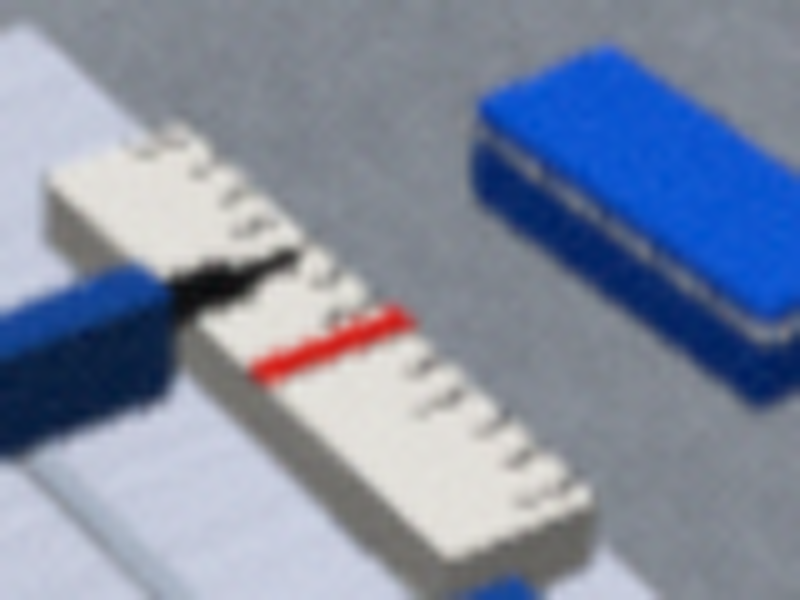

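View pics/t3c.png

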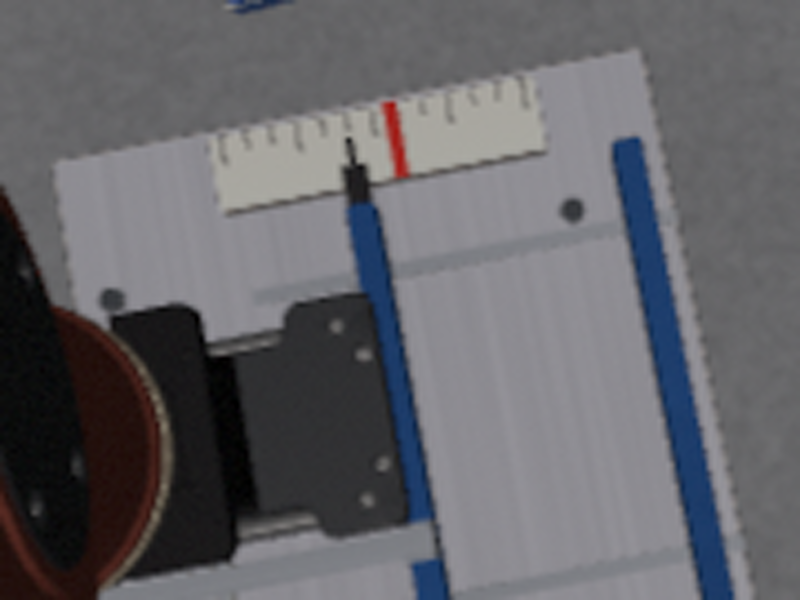

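```bash
cat >> m.py <<'E'
print('---')
k=4.4444;o=(200,200)
for n,uv,z in(('b',(390,103),.028),('b',(401.5,176),.028),('p',(350,139),.036),('p0',(354,166),.036)): print(n,lane(pt(uv,z,o,k))*1e3)
E
python3 m.py | sed -n '/---/,$p'
```

```text
---
b [122.76112182  37.84345467]
b [93.45211369 38.66869309]
p [110.29415101  55.18774379]
p0 [99.58949525 55.55369678]
```

Call:
step_arm:
  steps:
    - [[0, 0, 0, 0, 0, -1.5, 0], [0, 0, 0, 0, 0, -2.5, 0], [0, 0, 0, 0, 0, -3.3, 0], [0, 0, 0, 0, 0, -3.9, 0], [0, 0, 0, 0, 0, -4, 0], [0, 0, 0, 0, 0, -4, 0], [0, 0, 0, 0, 0, -4, 0], [0, 0, 0, 0, 0, -4, 0]]

```text
t: 7.02
eef_pos: [0.4959, 0.1228, 0.0745]
orientation: [[-0.178, 0.984, 0.0], [0.984, 0.178, 0.0], [0.0, 0.0, -1.0]]
ft_force: [-2.2, -0.2, 6.7]
grip_width: 0.0006
```

Call:
step_arm:
  steps:
    - [[0, 0, 0, 0, 0, -0.1, 0], [0, 0, 0, 0.4, -2, 0, 0], [0, 0, 0, 0.7, -4, 0.2, 0], [0, 0, 0, 1.1, -6, 0.4, 0], [0, 0, 0, 1.5, -8, 0.5, 0], [0, 0, 0, 1.8, -10, 0.5, 0], [0, 0, 0, 2.2, -12, 0.5, 0], [0, 0, 0, 2.6, -14, 0.5, 0]]

```text
t: 7.68
eef_pos: [0.4984, 0.1093, 0.0753]
orientation: [[-0.178, 0.984, 0.0], [0.984, 0.178, 0.001], [0.001, 0.0, -1.0]]
ft_force: [-4.4, 1.0, 10.1]
grip_width: 0.0007
```

Call:
step_arm:
  steps:
    - [[0, 0, 0, 0.4, -2, 0, 0], [0, 0, 0, 0.8, -4, -0.1, 0], [0, 0, 0, 1.1, -6, -0.2, 0], [0, 0, 0, 1.5, -8, -0.4, 0], [0, 0, 0, 1.8, -10, -0.6, 0], [0, 0, 0, 1.8, -10, -0.7, 0], [0, 0, 0, 1.8, -10, -0.7, 0], [0, 0, 0, 1.8, -10, -0.7, 0]]

```text
t: 8.35
eef_pos: [0.5006, 0.0985, 0.0744]
orientation: [[-0.178, 0.984, 0.001], [0.984, 0.178, 0.0], [0.0, 0.001, -1.0]]
ft_force: [-2.1, -1.1, 7.4]
grip_width: 0.0007
```

Call:
step_arm:
  steps:
    - [[0, 0, 0, 0, 0, 5, 0], [0, 0, 0, 0, 0, 12, 0], [0, 0, 0, -1.5, 8, 14, 0], [0, 0, 0, -3, 16, 14, 0], [0, 0, 0, -4.4, 24, 12, 0], [0, 0, 0, -4.4, 24, 8, 0], [0, 0, 0, -4.4, 24, 5, 0], [0, 0, 0, -4.4, 24, 4, 0]]

```text
t: 9.02
eef_pos: [0.4951, 0.1226, 0.0768]
orientation: [[-0.178, 0.984, -0.001], [0.984, 0.178, -0.001], [-0.001, -0.001, -1.0]]
ft_force: [-0.7, 0.4, -0.4]
grip_width: 0.0004
```

Run:
```python
from h import *
cap('side','s4');crop('s4',300,190,380,250,'s4c')
cap('top','t4');crop('t4',235,210,335,260,'t4c')
```

```text
scale 10.0
scale 8.0
```

View pics/s4c.png

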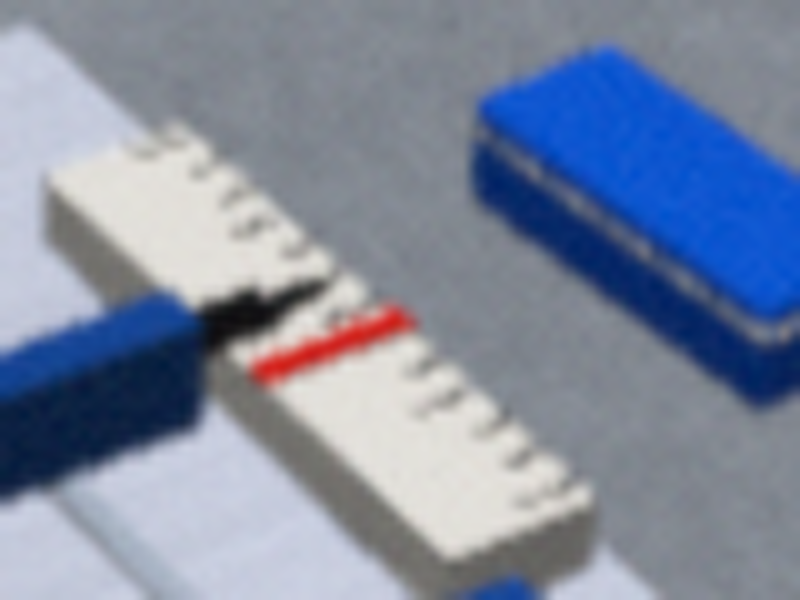

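View pics/t4c.png

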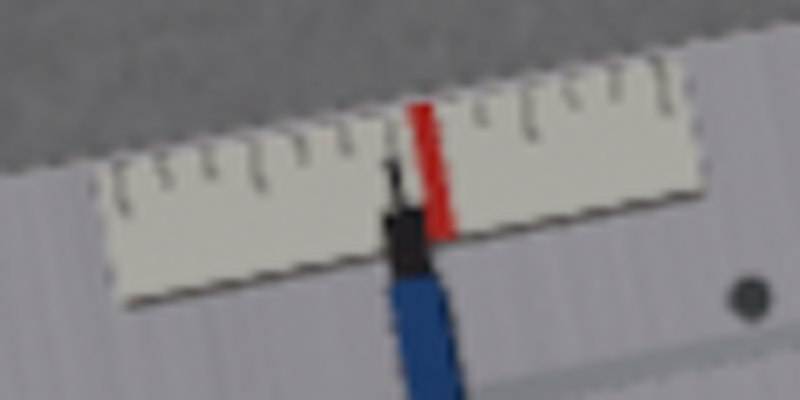

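```bash
cat >> m.py <<'E'
print('---2')
k=8;o=(235,210)
for n,uv,z in(('b',(421,104),.028),('b',(445,238),.028),('p',(391,162),.036),('p0',(398,200),.036)): print(n,lane(pt(uv,z,o,k))*1e3)
E
python3 m.py | sed -n '/---2/,$p'
```

```text
---2
b [123.10849918  38.0026742 ]
b [93.09835897 38.22861556]
p [110.34808393  46.20846915]
p0 [101.91550173  46.21864602]
```

Call:
step_arm:
  steps:
    - [[0, 0, 0, 0, 0, -1.5, 0], [0, 0, 0, 0, 0, -2.5, 0], [0, 0, 0, 0, 0, -3.3, 0], [0, 0, 0, 0, 0, -3.9, 0], [0, 0, 0, 0, 0, -4, 0], [0, 0, 0, 0, 0, -4, 0], [0, 0, 0, 0, 0, -4, 0], [0, 0, 0, 0, 0, -4, 0]]

```text
t: 9.78
eef_pos: [0.4959, 0.1229, 0.0745]
orientation: [[-0.178, 0.984, 0.0], [0.984, 0.178, 0.001], [0.0, 0.0, -1.0]]
ft_force: [-2.8, 0.3, 9.3]
grip_width: 0.0005
```

Call:
step_arm:
  steps:
    - [[0, 0, 0, 0, 0, -0.1, 0], [0, 0, 0, 0.4, -2, 0, 0], [0, 0, 0, 0.7, -4, 0.2, 0], [0, 0, 0, 1.1, -6, 0.4, 0], [0, 0, 0, 1.5, -8, 0.5, 0], [0, 0, 0, 1.8, -10, 0.5, 0], [0, 0, 0, 2.2, -12, 0.5, 0], [0, 0, 0, 2.6, -14, 0.5, 0]]

```text
t: 10.45
eef_pos: [0.4985, 0.1094, 0.0753]
orientation: [[-0.178, 0.984, 0.0], [0.984, 0.178, 0.001], [0.001, 0.0, -1.0]]
ft_force: [-5.0, 0.6, 11.6]
grip_width: 0.0003
```

Call:
step_arm:
  steps:
    - [[0, 0, 0, 0.4, -2, 0, 0], [0, 0, 0, 0.8, -4, -0.1, 0], [0, 0, 0, 1.1, -6, -0.2, 0], [0, 0, 0, 1.1, -6, -0.2, 0], [0, 0, 0, 1.1, -6, -0.2, 0], [0, 0, 0, 1.1, -6, -0.2, 0], [0, 0, 0, 1.1, -6, -0.2, 0], [0, 0, 0, 1.1, -6, -0.2, 0]]

```text
t: 11.12
eef_pos: [0.4997, 0.1027, 0.0748]
orientation: [[-0.178, 0.984, 0.0], [0.984, 0.178, 0.0], [0.0, 0.001, -1.0]]
ft_force: [-3.3, -0.6, 8.7]
grip_width: 0.0005
```

Run:
```python
from h import *
cap('side','s5');crop('s5',300,190,380,250,'s5c')
cap('top','t5');crop('t5',235,210,335,260,'t5c')
```

```text
scale 10.0
scale 8.0
```

View pics/s5c.png

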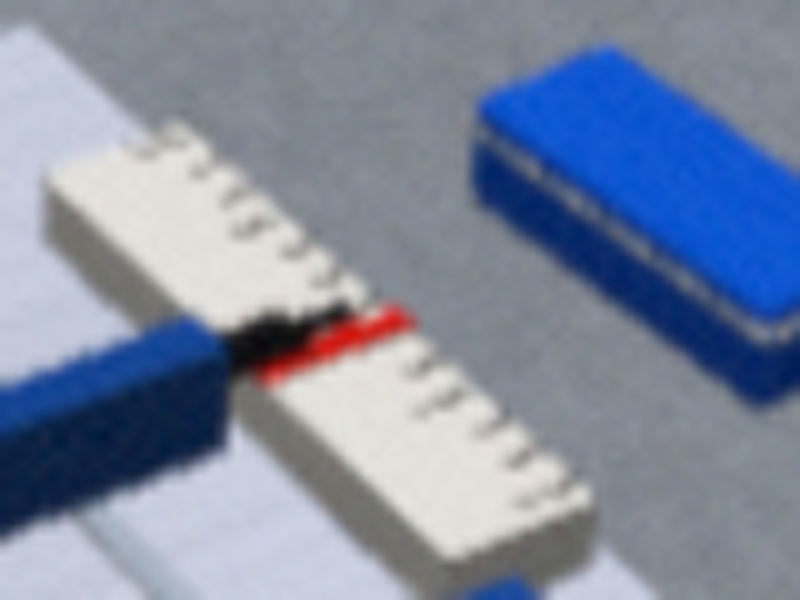

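View pics/t5c.png

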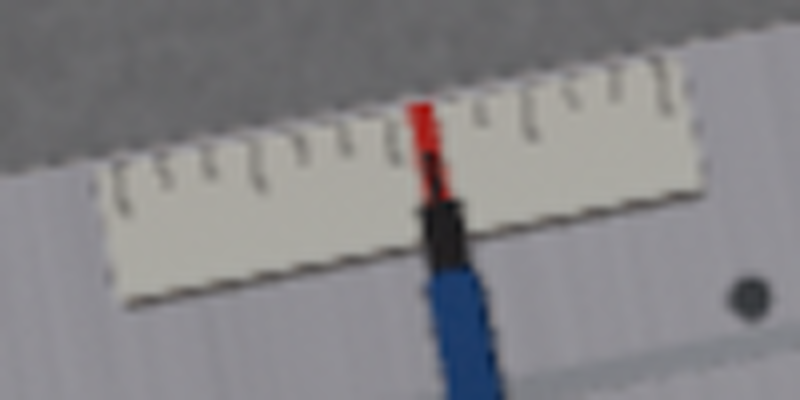

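```bash
cat >> m.py <<'E'
print('---3')
for n,uv,z in(('b',(421,104),.028),('b',(445,238),.028),('p',(431,155),.036),('p0',(436,180),.036)): print(n,lane(pt(uv,z,o,k))*1e3)
q=lambda uv,z:lane(ray('s5',(300+uv[0]/10,190+uv[1]/10),z))*1e3
print('side p',q((345,312),.036),'bandend',q((400,318),.028),q((268,373),.028))
q=lambda uv,z:lane(ray('s4',(300+uv[0]/10,190+uv[1]/10),z))*1e3
print('side4 p',q((322,286),.036))
E
python3 m.py | sed -n '/---3/,$p'
```

```text
---3
b [123.10849918  38.0026742 ]
b [93.09835897 38.22861556]
p [110.18533349  37.48157945]
p0 [104.61724911  37.41323101]
side p [111.10603033  37.45572337] bandend [124.29553061  39.92200075] [96.41427518 38.80618967]
side4 p [111.9070712   45.84530304]
```

Call:
step_arm:
  steps:
    - [[0, 0, 0, -0.2, 0.8, 0, 0], [0, 0, 0, -0.4, 1.6, 0, 0], [0, 0, 0, -0.4, 2.2, 0, 0], [0, 0, 0, -0.4, 2.2, 0, 0], [0, 0, 0, -0.4, 2.2, 0, 0], [0, 0, 0, -0.4, 2.2, 1, 0], [0, 0, 0, -0.4, 2.2, 4, 0], [0, 0, 0, -0.4, 2.2, 12, 0]]

```text
t: 11.88
eef_pos: [0.4984, 0.1048, 0.0856]
orientation: [[-0.178, 0.984, -0.001], [0.984, 0.178, -0.001], [-0.0, -0.002, -1.0]]
ft_force: [-0.7, -0.5, -0.5]
grip_width: 0.0005
```

Call:
step_arm:
  steps:
    - [[0, 0, 0, 0, 0, 15, 0], [0, 0, 0, 0, 0, 35, 0], [0, 0, 0, 0, 0, 60, 0], [0, 0, 0, 0, 0, 85, 0], [0, 0, 0, 0, 0, 105, 0], [0, 0, 0, 0, 0, 115, 0], [0, 0, 0, 0, 0, 120, 0], [0, 0, 0, 0, 0, 120, 0]]

```text
t: 12.55
eef_pos: [0.4993, 0.1052, 0.2067]
orientation: [[-0.178, 0.984, 0.001], [0.984, 0.178, 0.001], [0.0, 0.001, -1.0]]
ft_force: [0.0, 0.1, 0.1]
grip_width: 0.0002
```

Run:
```python
from h import *
cap('side','s6');crop('s6',300,190,380,250,'s6c')
cap('top','t6');crop('t6',235,210,335,260,'t6c')
```

```text
scale 10.0
scale 8.0
```

View pics/s6c.png

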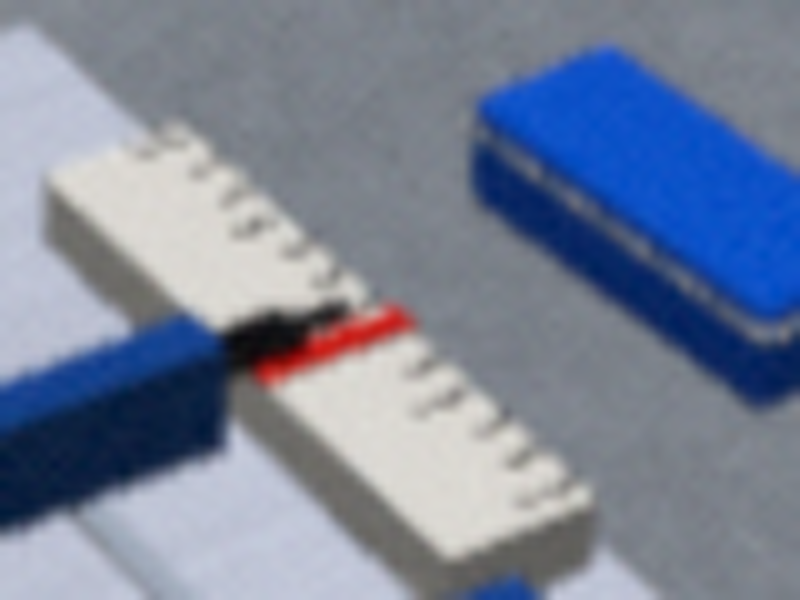

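View pics/t6c.png

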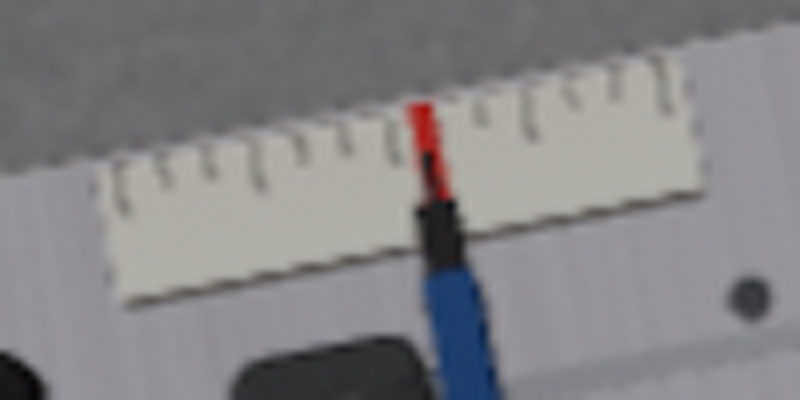

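View pics/s6.png

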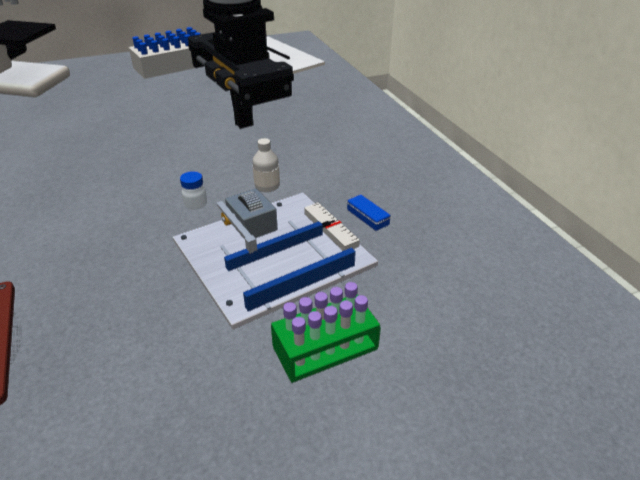

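```bash
python3 -c "
from h import *
print(ctrl.observe()['joint_velocities'].round(2)); print(ctrl.finish_job())"
```

```text
[ 0.04  0.53 -0.12  0.53 -0.11  0.   -0.07]
the job is handed in; nothing more can be done
None
```

I rolled the wheel towards the lane's -y in three level strokes of about 24, 24 and 20 mm, then rolled it back about 2 mm to centre the pointer. After that I raised the closed gripper about 130 mm clear of the wheel and handed the job in at about 12.6 s.

- **Pointer position:** in the last top picture the pointer tip stands inside the red band, at about lane y 38.1 mm by eye. The band centre measures 38.1 mm.
- **Disagreement between cameras:** the side camera puts the band centre about 1 mm further to +y than the top camera does. By its reading the tip is about 1 to 1.5 mm off centre, which is still inside the 6 mm band.
- **Contact force:** readings while pressing were mostly 4 to 12 N. One reached 18.9 N near the top of the wheel in the first stroke, so I pressed more lightly after that.
- **Surroundings:** in the last side view the bottle, jar, tube rack and slide box stand where they were at the start. The force reading was about zero with the hand away.

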